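Press the insert home in a cap

TASK

One green cap standing on the bench still has its brown insert sticking up above the rim. Stand that cap upright in the round nest of the press's shuttle, push the shuttle fully home under the ram, swing the latch closed into its catch, and only then swing the press lever all the way down to its stop so that the ram presses the insert level with the rim, and let the lever spring back up. Leave the cap in the nest with the shuttle latched home, do not push the insert in any other way, and do not disturb the other caps.

Things in the scene. Friction and masses are not known exactly. Their poses are not given: they have to be found in the camera images.
- cap: The cap still to be pressed: its brown insert (42 mm diameter) stands 7 to 10 mm above the rim; the other mouth-up caps have theirs level. Green plastic, round, 60 mm diameter from 24 mm height up to the rim, 60 mm tall, tapering below to a 44 mm flat foot. 130 to 210 g, loose on the table, mouth up. Origin at the centre of its foot, z up through the mouth.
- insert (a joint): How far the brown insert has been pressed down into the cap (m): 0 = 10 mm proud of the rim, 0.010 = flush with the rim. A tight fit, about 12 N to move; it stays where it is pressed.
- press: Grey press fixed to the table. Origin on the table under the ram; x to its column, y along the track. Column from x = 65 mm, 90 mm wide; head 70 mm wide in y, x -40 to 120 mm, heights 150 to 240 mm. Ram 38 mm diameter, face 126 mm up at rest, goes down 31.5 mm with the lever's full swing. Track: two rails, 116 mm wide, tops 36 mm high, y -260 to 70 mm.
- shuttle (a joint): Position of the flat aluminium shuttle in the track (m): 0 = pulled out to -y, 0.160 = home against its stop, nest right under the ram. Slides freely along the press's y with about 2 N of friction.
- nest (a point): Centre of the floor of the round nest on the shuttle, 34 mm above the table: a low steel ring, 57 mm inside and 65 mm outside diameter, 8 mm high, in which the foot of a cap sits.
- shuttle_tab (a point): On the outer (-y) face of the shuttle's upright push tab, mid-width, 60 mm above the table. The tab is a plate 70 mm wide (x), 10 mm thick, its top 75 mm above the table, 70 mm on the -y side of the nest's centre.
- latch (a joint): Angle of the swing latch (rad): 0 = closed, resting in its catch across the track behind the shuttle's tab; it starts open at 1.3 to 1.8. Closed it points along the press's +x, at 1.57 along -y. Swings level about a vertical pin, light friction, stays where left.
- latch_hinge (a point): On the latch's vertical pivot pin, 48 mm above the table, at x = -85, y = -90 mm from the press origin. The latch is a flat steel bar 150 mm long from the pin, 16 mm wide, spanning heights 48 to 60 mm.
- latch_knob (a point): On the latch's upright black peg (16 mm diameter, standing from 60 to 102 mm above the table), 110 mm from the pin; this point is 81 mm above the table.
- lever (a joint): Angle of the sprung press lever (rad): 0 = up at rest, 0.9 = down at its stop. A spring lifts it back up when released; about 8 N on the crossbar holds it down at the stop.
- lever_grip (a point): Centre of the black crossbar at the lever's end: a round bar 23 mm thick, 90 mm long along the press's x, 180 mm from the lever's hinge; about 286 mm above the table at rest and 130 mm at the stop.
- lever_hinge (a point): On the lever's hinge axis, on the head's front face, 200 mm above the table; the axis runs along the press's x and the lever points to the press's +y, 0.5 rad above level at rest and 0.4 rad below level at the stop.
- done1: A finished cap, not to be disturbed: the same green plastic cap, 60 mm diameter and tall, mouth up; origin at the centre of its foot. Its brown insert is level with the rim.
- done2: A finished cap, not to be disturbed: the same green plastic cap, 60 mm diameter and tall, mouth up; origin at the centre of its foot. Its brown insert is level with the rim.
- done3: A finished cap, not to be disturbed: the same green plastic cap, 60 mm diameter and tall, mouth up; origin at the centre of its foot. Its brown insert is level with the rim.
- dome: An empty green cap of the same size lying mouth down, dome up, not to be disturbed; origin at the centre of its underside, 60 mm tall.
There are look-alikes about, which are no part of the job. What is shaped like the cap but grey or pink is not meant.

How it is judged (in metres and radians):
On the way, in this order (a step that is already met when the one before it is completed fails the run):
1. the unfinished cap stands upright in the nest, shuttle still out, gripper off it (horizontal distance between cap and nest below 0.008 m and z of cap in the frame of nest below 0.004 m and angle between cap's own z axis and vertical below 0.1 rad and value of joint shuttle below 0.12 m and contact force between the fingers and cap below 0.1 N), for 0.2 s.
2. the shuttle is pushed home with the cap in its nest (horizontal distance between cap and nest below 0.008 m and z of cap in the frame of nest below 0.004 m and angle between cap's own z axis and vertical below 0.1 rad and value of joint shuttle above 0.154 m), for 0.2 s.
3. the latch is swung closed into its catch (all of step 2 and value of joint latch below 0.06 rad), for 0.2 s.
4. the lever is at its stop and the insert is pressed level with the rim (all of step 3 and value of joint insert above 0.0075 m and value of joint lever above 0.86 rad), for 0.05 s.
5. the lever is back up at rest (all of step 3 and value of joint insert above 0.0075 m and value of joint lever below 0.06 rad), for 0.2 s.
At the end, for the whole second after the job is handed in: The cap stands upright (within 0.1 rad) in the nest (within 8 mm of its centre, on its floor), the shuttle is home (within 6 mm), the latch is closed (within 0.06 rad), the insert is level with the rim (within 2.5 mm), the lever is back up (within 0.06 rad) and the cap is at rest (all of step 5 and linear speed of cap below 0.02 m/s); the robot touches nothing.
It fails at once if a finished cap is moved more than 25 mm or tipped (distance of done1 from where it was at the start of the episode above 0.025 m or angle between done1's own z axis and vertical above 0.3 rad).
It fails at once if a finished cap is moved more than 25 mm or tipped (distance of done2 from where it was at the start of the episode above 0.025 m or angle between done2's own z axis and vertical above 0.3 rad).
It fails at once if a finished cap is moved more than 25 mm or tipped (distance of done3 from where it was at the start of the episode above 0.025 m or angle between done3's own z axis and vertical above 0.3 rad).
It fails at once if the empty cap lying mouth down is moved more than 25 mm or tipped (distance of dome from where it was at the start of the episode above 0.025 m or angle between dome's own z axis and vertical above 0.3 rad).
It fails at once if the insert is pushed in before the latch is closed (value of joint insert above 0.0055 m and value of joint latch above 0.12 rad).
It also fails if it takes over 72 s, if anything falls off the work surface, if the arm or the gripper's body presses on something with over 40 N, if the wrist force passes 120 N, or if a joint passes its speed limit or range.

ROBOT

A 6-joint arm with a two-finger parallel gripper is mounted at the origin on the work surface. World frame = base frame: x ahead of the robot, y to its left, z up, the work surface at z = 0. Lengths are in m, angles in degrees, forces in N, time in s.
With the tool pointing down it reaches from about 0.35 to 0.875 m from the base axis. Payload 4.2 kg.
Tool frame: the origin (TCP) lies midway between the tips of the shut fingers; the grasp point (between the pads) lies 19 mm behind it; z points along the fingers, y is the line along which they close (so a half turn about z gives the same grasp; the last joint's range is limited). The gripper opens to 87 mm and grips with 3 to 60 N. Pads are 19 mm wide; open, the fingers measure 117 mm over their backs; the gripper's body (75 mm by 190 mm) begins 51 mm behind the grasp point.
Start: joints at [80.993, 22.042, 0.453, 0, -68.411, -14.817], TCP at [0.252, 0.572, 0.223] pointing down, gripper open.
Joint ranges: [-179.83, 179.83], [-69.29, 118.12], [-61.27, 80.66], [-181.25, 117.63], [-171.15, -9.14], [-177.46, 177.46]. Speed limits (degrees/s): [159.86, 159.86, 180, 180, 180, 180].

INTERFACE

Orientations are given as a 3x3 rotation matrix whose columns are the frame's x, y, z axes.
In Python, from station import * gives the robot as it stands.
- The arm moves only by the tool move_arm, never from a script. Its argument "targets" is text: rows parted by semicolons, each of 4 numbers parted by spaces: the shift along the world's x, y, z in units of 25 mm (1.0 is 25 mm), then the turn about the world's z in units of 5 degrees (1.0 is 5 degrees). In form: tx ty tz spin; .... A call has 1 to 10 rows; each row shifts and turns the commanded pose from where the row before left it; what a row does not reach is not made up. A row lasts 1/12 s, in which the tool goes at most 41.7 mm and 7.16 degrees, less where a joint would pass 70% of its speed; a pose out of reach is approached as far as the arm can. A call is refused whole if a number of a shift passes 1 or a number of a turn 1, either way. A call with a gripper value outside its range is refused whole. "gripper" is the finger opening in mm, from 0 to 87, set as the call begins (left out, the last holds). The fingers move at their own pace and stop on an object; the grip force is fixed at half the most. Time passes only in rows, so rows that do not move let the fingers close. It gives the time, the measured TCP pose, the force, the opening and the grip force at its end, in the units of the state.
- sense(): the state, without advancing time (a new reading comes with each control period).
- capture(name): name is "side" or "top" or "wrist"; returns a dict with "image" (480x640x3 uint8, blue, green, red), "fx", "fy", "cx", "cy" (pixels), "world_from_camera" (4x4, takes a point from camera to world coordinates); the wrist camera has in their place "hand_eye" (4x4, takes a point from camera to tool coordinates, whose origin is the TCP and whose axes are the flange's). Camera axes: x right, y up, looking along -z (the intrinsics and any distortion apply to the point x, -y, -z); pixel columns grow to the right and rows downward; lengths in m; the calibration is good to about 2 mm. A picture is of the moment at which its call begins: read the wrist's pose just before it. There is no depth.
- finish_job(): hands the job in; it is judged then, once.
The state is a dict: "time_s": time; "joints": joint angles; "joint_velocities": joint speeds; "effort": joint torques, N m; "tcp_pos": TCP position; "ee_rot": TCP orientation; "wrist_force": force on the tool from outside, world axes, zero at the start; "moment": the same for the moment, N m; "gripper_width": opening from 0.0 (shut) to 1.0 (fully open); "gripper_force": force on a finger pad.
Only numpy, scipy, OpenCV 4.12 (cv2) and the standard library are available. Lean on these libraries where they do the work, as an engineer would, in place of code of your own. Each camera call takes 0.05 s, during which the arm holds its last target. There are 200 camera calls.

## Working session

There is one attempt and no reset: what is moved stays moved. The work goes in short steps, Python scripts to look and compute and a tool call to move; the robot and the scene stay as the last step left them, time stands still between calls to the robot, and variables do not carry over. Pictures are saved under pics/ and viewed, at most 10 in all, crops included, and the job is handed in when it is done.

Besides the shell and the picture viewer there is one more tool, called after "Call:" by a JSON object that holds its "api" and its "payload". move_arm: Moves the arm, as the interface text tells. Its arguments: {"type":"object","properties":{"targets":{"type":"string"},"gripper":{"type":"number"}},"required":["targets"]}

```bash
mkdir -p pics; cat > h.py <<'E'
from station import *
import numpy as np, cv2
def snap(n,f):
    s=sense(); c=capture(n); cv2.imwrite('pics/%s.png'%f,c['image'])
    W=np.array(c['world_from_camera']) if n!='wrist' else None
    if n=='wrist':
        T=np.eye(4);T[:3,:3]=s['ee_rot'];T[:3,3]=s['tcp_pos'];W=T@np.array(c['hand_eye'])
    np.savez('pics/%s.npz'%f,W=W,k=[c['fx'],c['fy'],c['cx'],c['cy']]);print({k:v for k,v in c.items() if k!='image'})
def ray(f,u,v):
    d=np.load('pics/%s.npz'%f);fx,fy,cx,cy=d['k'];W=d['W']
    r=W[:3,:3]@np.array([(u-cx)/fx,-(v-cy)/fy,-1]);return W[:3,3],r
def atz(f,u,v,z):
    o,r=ray(f,u,v);return o+r*(z-o[2])/r[2]
def tri(*obs):
    A=np.zeros((3,3));b=np.zeros(3)
    for f,u,v in obs:
        o,r=ray(f,u,v);r/=np.linalg.norm(r);P=np.eye(3)-np.outer(r,r);A+=P;b+=P@o
    x=np.linalg.solve(A,b);return x
def proj(f,p):
    d=np.load('pics/%s.npz'%f);fx,fy,cx,cy=d['k'];q=np.linalg.inv(d['W'])@np.append(p,1)
    return np.array([cx+fx*q[0]/-q[2],cy-fy*q[1]/-q[2]])
E
python3 -c "
from h import *
snap('top','t0');snap('side','s0');print(sense())"
```

```text
{'fx': 537.1111743712643, 'fy': 537.1111743712643, 'cx': 316.64086473807686, 'cy': 244.63607785644618, 'world_from_camera': array([[ 6.31056361e-03,  9.92314284e-01, -1.23582111e-01,
         4.12464039e-01],
       [-9.99978839e-01,  6.45752223e-03,  7.88637440e-04,
        -5.67230799e-02],
       [ 1.58061043e-03,  1.23574519e-01,  9.92334036e-01,
         1.38552939e+00],
       [ 0.00000000e+00,  0.00000000e+00,  0.00000000e+00,
         1.00000000e+00]])}
{'fx': 470.2288980324566, 'fy': 470.2288980324566, 'cx': 324.9615080929166, 'cy': 231.7495328616454, 'world_from_camera': array([[ 0.97094302,  0.18502809, -0.15177043,  0.37310624],
       [-0.23916377,  0.72801616, -0.64248982, -0.77178278],
       [-0.00838734,  0.66011899,  0.75111422,  1.01648364],
       [ 0.        ,  0.        ,  0.        ,  1.        ]])}
{'time_s': 0.1, 'joints': array([ 8.09905814e+01,  2.20876013e+01,  3.89970261e-01, -2.59051064e-02,
       -6.84112040e+01, -1.48152768e+01]), 'joint_velocities': array([-0.06988652, -0.17864504,  0.15261911,  0.08238295, -0.01243489,
        0.03278082]), 'effort': array([-8.11763912e-04, -3.91691208e+01,  1.87935233e+01,  4.23188165e+00,
        1.34876234e-02, -7.20123421e-05]), 'tcp_pos': array([0.2522421 , 0.57126921, 0.22157047]), 'ee_rot': array([[ 9.14718304e-01, -4.04091469e-01, -7.12679678e-04],
       [-4.04092090e-01, -9.14716517e-01, -1.81022358e-03],
       [ 7.95960314e-05,  1.94383286e-03, -9.99998108e-01]]), 'wrist_force': array([-0.36749374, -0.08575382, -0.71147942]), 'moment': array([0.02992795, 0.0636054 , 0.0152723 ]), 'gripper_force': 0.0, 'gripper_width': 1.0009266809405428}
```

View pics/t0.png

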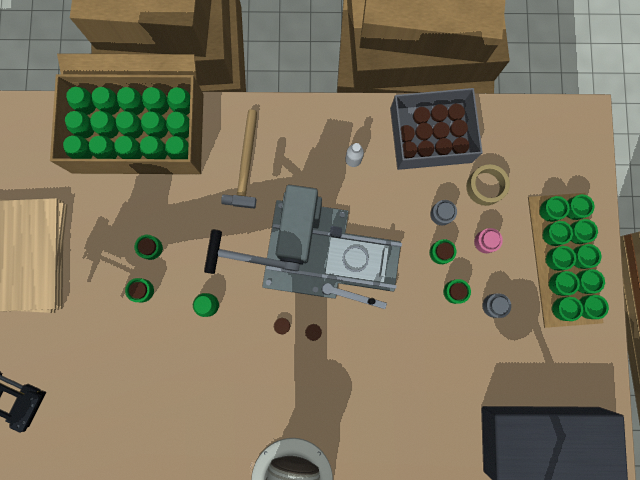

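View pics/s0.png

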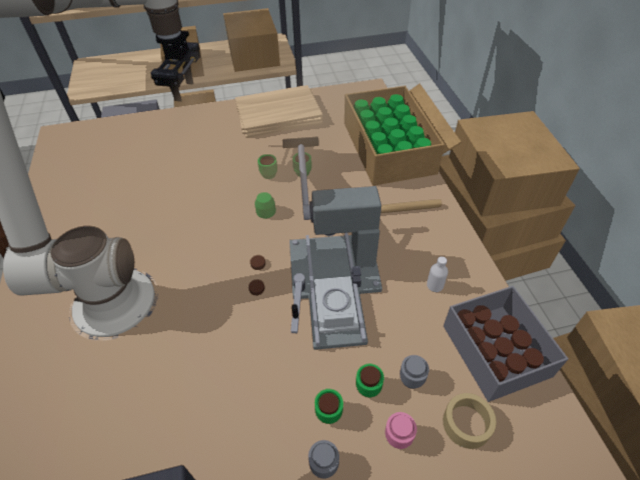

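The top view shows the press at about (300,240), mouth-up caps at (148,247), (139,290), (443,251) and (457,291), and the dome at (205,304). The side view matches this. I'll enlarge the caps and the press.

```bash
python3 -c "
from h import *
t=cv2.imread('pics/t0.png');s=cv2.imread('pics/s0.png')
def c(i,x,y,w,h,k=4): return cv2.resize(i[y:y+h,x:x+w],(w*k,h*k),interpolation=cv2.INTER_CUBIC)
a=np.hstack([c(t,110,225,65,75),c(t,425,230,65,75),c(s,245,145,70,75)])
b=np.hstack([c(s,305,355,100,70)]);b=np.hstack([b,c(s,245,145,100,70)])
cv2.imwrite('pics/c1.png',np.vstack([a[:,:800],b[:,:800]]))
cv2.imwrite('pics/c2.png',c(t,250,180,160,130,5)[:600])
"
```

```text
(no output)
```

View pics/c1.png

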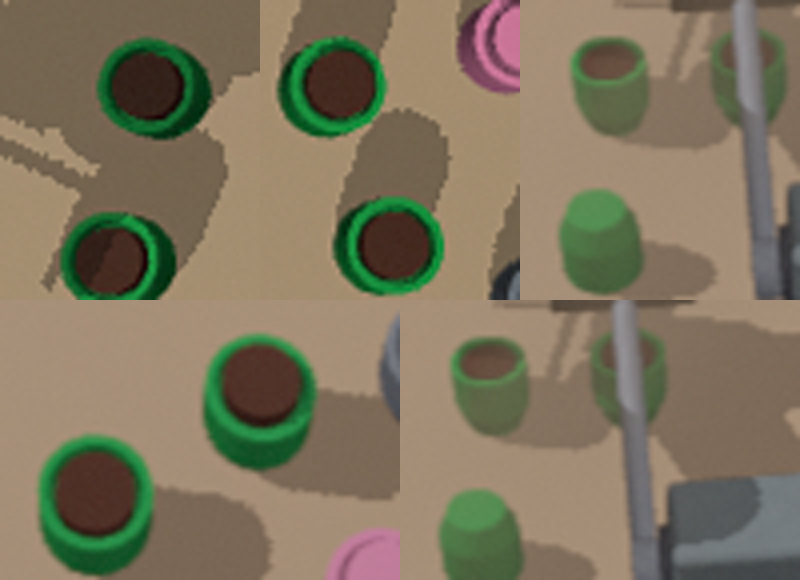

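View pics/c2.png

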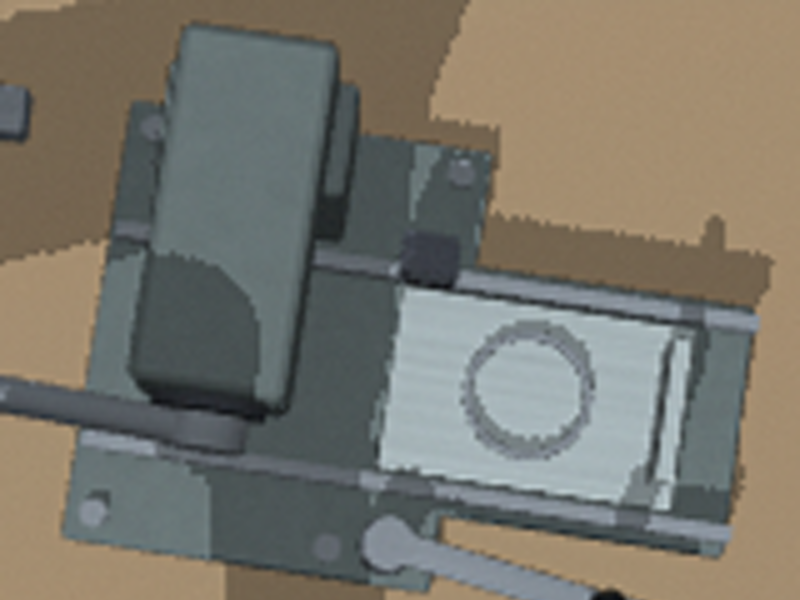

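The upper-right cap (top 443,251; side 370,380) is the unfinished one: in the side view its insert's side wall shows and it covers the back of the rim. The nest ring is at top (355.7,257.8), the latch pin at (327.6,289), the peg top at (372,301) and the crossbar at (213,251).

```bash
python3 -c "
from h import *
np.set_printoptions(precision=4,suppress=True)
print('cap rim tri',tri(('t0',444.3,251.9),('s0',370,376.5)), atz('t0',444.3,251.9,.06),atz('s0',370,376.5,.06))
print('nest',tri(('t0',355.7,257.8),('s0',337,300)),atz('t0',355.7,257.8,.042))
a=atz('t0',401.4,244.4,.036);b=atz('t0',396.4,287,.036);c=atz('t0',250+320/5,180+258/5,.036);d=atz('t0',250+82/5,180+440/5,.036)
print('rails',a,b,c,d,np.linalg.norm(a-b)); 
for p,q in((a,c),(b,d)): print(np.degrees(np.arctan2(-(q-p)[0],(q-p)[1])), np.linalg.norm(q-p))
print('pin',atz('t0',327.6,289,.06),'peg',atz('t0',372,301,.102),'bar',atz('t0',213,251,.286),tri(('t0',213,251),('s0',300,142)))
th=np.radians(-8.3);n=atz('t0',355.7,257.8,.042)
R=np.array([[np.cos(th),-np.sin(th)],[np.sin(th),np.cos(th)]])
O=n[:2]+R@[0,.16];print('O',O,'pin',O+R@[-.085,-.09],'tab',O+R@[0,-.23],'railend',O+R@[.058,-.26],O+R@[-.058,-.26],'bar',O+R@[-.04,.16])
for q in [(148,247),(139,290),(457,291)]: print(atz('t0',*q,.06))
"
```

```text
cap rim tri [ 0.5615 -0.3752  0.0588] [ 0.5614 -0.375   0.06  ] [ 0.5612 -0.3757  0.06  ]
nest [ 0.5473 -0.1567  0.0345] [ 0.5471 -0.1562  0.042 ]
rails [ 0.5825 -0.2725  0.036 ] [ 0.4748 -0.2585  0.036 ] [ 0.6138 -0.0509  0.036 ] [0.5204 0.0683 0.036 ] 0.10866338018774942
-8.044949638595334 0.22378567724953352
-7.952535240174762 0.33000456335566775
pin [ 0.4677 -0.0854  0.06  ] peg [ 0.4381 -0.1902  0.102 ] bar [0.5348 0.1557 0.286 ] [0.5331 0.1557 0.287 ]
O [0.5702 0.0022] pin [ 0.4731 -0.0746] tab [ 0.537  -0.2254] railend [ 0.59   -0.2635] [ 0.4753 -0.2467] bar [0.5537 0.1663]
[0.5689 0.3611 0.06  ]
[0.4623 0.3785 0.06  ]
[ 0.4648 -0.404   0.06  ]
```

Call:
{"api": "move_arm", "payload": {"targets": "0.2 -1 0.5 0;0.2 -1 0.5 0;0.2 -1 0.5 0;0.2 -1 0.5 0;0.2 -1 0.5 0;0.2 -1 0.5 0;0.2 -1 0.5 0;0.2 -1 0.5 0;0.2 -1 0.5 0;0.2 -1 0.5 0", "gripper": 87}}

```text
time_s: 0.93
tcp_pos: [0.3023, 0.3202, 0.3478]
ee_rot: [[0.915, -0.404, -0.001], [-0.404, -0.915, -0.001], [-0.0, 0.001, -1.0]]
wrist_force: [0.0, 0.7, -0.2]
gripper_width: 1.001
gripper_force: 0.0
```

Call:
{"api": "move_arm", "payload": {"targets": "0.2 -1 0 0;0.2 -1 0 0;0.2 -1 0 0;0.2 -1 0 0;0.2 -1 0 0;0.2 -1 0 0;0.2 -1 0 0;0.2 -1 0 0;0.3 -1 0 0;0.3 -1 0 0"}}

```text
time_s: 1.77
tcp_pos: [0.3571, 0.0704, 0.3474]
ee_rot: [[0.915, -0.403, -0.0], [-0.403, -0.915, 0.0], [-0.0, -0.0, -1.0]]
wrist_force: [0.5, 0.0, 0.2]
gripper_width: 1.001
gripper_force: 0.0
```

Call:
{"api": "move_arm", "payload": {"targets": "0.4 -1 0 0;0.4 -1 0 0;0.4 -1 0 0;0.4 -1 0 0;0.4 -1 0 0;0.4 -1 0 0;0.4 -1 0 0;0.4 -1 0 0;0.4 -1 0 0;0.4 -1 0 0"}}

```text
time_s: 2.6
tcp_pos: [0.4574, -0.1796, 0.3471]
ee_rot: [[0.915, -0.404, -0.001], [-0.404, -0.915, 0.0], [-0.001, -0.0, -1.0]]
wrist_force: [0.9, 0.0, 0.6]
gripper_width: 1.0
gripper_force: 0.0
```

Call:
{"api": "move_arm", "payload": {"targets": "0.52 -0.98 -0.8 0;0.52 -0.98 -0.8 0;0.52 -0.98 -0.8 0;0.52 -0.98 -0.8 0;0.52 -0.98 -0.8 0;0.52 -0.98 -0.8 0;0.52 -0.98 -0.8 0;0.52 -0.96 -0.8 0;0 0 0 0;0 0 0 0"}}

```text
time_s: 3.43
tcp_pos: [0.5604, -0.3743, 0.1839]
ee_rot: [[0.914, -0.406, -0.006], [-0.406, -0.914, 0.002], [-0.006, 0.0, -1.0]]
wrist_force: [-0.3, 0.7, -0.2]
gripper_width: 0.998
gripper_force: 0.0
```

```bash
python3 -c "
from h import *
np.set_printoptions(precision=4,suppress=True)
snap('wrist','w1');s=sense();print(s['tcp_pos'],s['joints']);print(proj('w1',np.array([.5615,-.375,.06])))"
```

```text
{'fx': 347.8144527400151, 'fy': 347.8144527400151, 'cx': 319.60022321065816, 'cy': 240.19860083888346, 'hand_eye': array([[ 0.0003,  0.9656,  0.2599,  0.0725],
       [ 1.    , -0.0001, -0.0008,  0.0009],
       [-0.0008,  0.2599, -0.9656, -0.1628],
       [ 0.    ,  0.    ,  0.    ,  1.    ]])}
[ 0.5609 -0.3739  0.1863] [-19.9712  28.2821   5.202    0.0023 -67.0679  86.1089]
[318.439  232.4896]
```

View pics/w1.png

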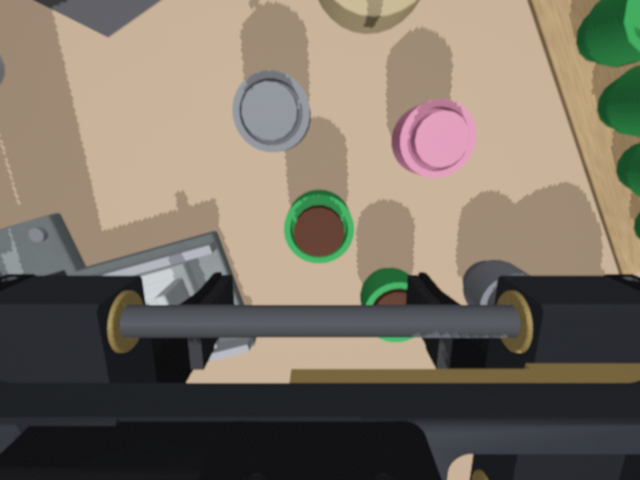

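The wrist view shows the chosen cap at (319,226). Before grasping, I'll check by numbers which insert is proud.

```bash
python3 -c "
from h import *
np.set_printoptions(precision=4,suppress=True)
P={'A':(.5615,-.375),'B':(.4648,-.404),'C':(.5689,.3611),'D':(.4623,.3785)}
for n,(x,y) in P.items():
  for f in ['t0','s0','w1']:
    im=cv2.imread('pics/%s.png'%f).astype(int);u,v=proj(f,np.array([x,y,.06]))
    if not(15<u<625 and 15<v<465): continue
    yy,xx=np.mgrid[:480,:640];near=np.hypot(xx-u,yy-v)<(22 if f!='w1' else 40)
    b,g,r=im[...,0],im[...,1],im[...,2]
    br=near&(r>g*1.25)&(r<125);gr=near&(g>r*1.5)&(g>b*1.3)
    for q,m in(('br',br),('gr',gr)):
      if m.sum()>10: ys,xs=np.nonzero(m);print(n,f,q,m.sum(),'u %d-%d v %d-%d'%(xs.min(),xs.max(),ys.min(),ys.max()),'c',xs.mean(),ys.mean(),'pred rim',u,v)
im=cv2.imread('pics/s0.png')
t=[cv2.resize(im[y:y+40,x:x+40],(400,400),interpolation=cv2.INTER_CUBIC) for x,y in((350,358),(309,384))]
cv2.imwrite('pics/c3.png',np.hstack(t))
"
```

```text
A t0 br 215 u 437-453 v 239-258 c 444.4186046511628 250.59534883720931 pred rim 444.318197461786 251.86973520277724
A t0 gr 279 u 430-456 v 239-263 c 441.20071684587816 251.91397849462365 pred rim 444.318197461786 251.86973520277724
A s0 br 291 u 361-379 v 367-385 c 369.8556701030928 375.86941580756013 pred rim 370.0371655991425 376.1435760545341
A s0 gr 404 u 356-383 v 364-396 c 368.69059405940595 383.33168316831683 pred rim 370.0371655991425 376.1435760545341
A w1 br 1877 u 295-342 v 206-255 c 318.53542887586576 230.84230154501864 pred rim 318.4390149843163 232.48957340047323
A w1 gr 1779 u 284-353 v 193-262 c 318.48903878583474 223.2866779089376 pred rim 318.4390149843163 232.48957340047323
B t0 br 215 u 450-466 v 283-298 c 458.0837209302326 290.8558139534884 pred rim 457.0032322529112 290.9938203205098
B t0 gr 295 u 444-470 v 279-303 c 456.2169491525424 291.18305084745765 pred rim 457.0032322529112 290.9938203205098
B s0 br 308 u 319-337 v 393-413 c 328.3961038961039 403.18831168831167 pred rim 329.3749700116419 400.0437125066708
B s0 gr 429 u 315-342 v 389-422 c 328.519813519813
[... 276 characters left out ...]
 314.3967557054245
C t0 br 223 u 138-155 v 238-254 c 146.53811659192826 246.29596412556054 pred rim 148.01627003879486 246.99883723559142
C t0 gr 305 u 134-162 v 235-259 c 149.01311475409835 247.38032786885245 pred rim 148.01627003879486 246.99883723559142
D t0 br 224 u 129-146 v 282-297 c 137.46875 289.8482142857143 pred rim 138.98603017733797 289.9806069746207
D t0 gr 317 u 125-153 v 278-301 c 139.993690851735 289.8738170347003 pred rim 138.98603017733797 289.9806069746207
D s0 br 65 u 261-272 v 157-163 c 266.4153846153846 160.23076923076923 pred rim 267.2680719049201 160.61319819484487
D s0 gr 12 u 258-260 v 158-164 c 258.75 161.08333333333334 pred rim 267.2680719049201 160.61319819484487
```

View pics/c3.png

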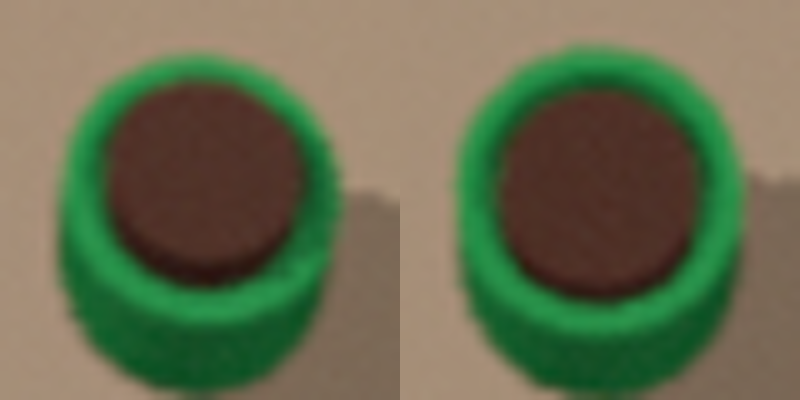

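The left crop (cap A) has its insert displaced upward with the side wall showing, while the right one (B) shows the inner wall at the back. A is the unfinished cap, so I'm grasping it.

Call:
{"api": "move_arm", "payload": {"targets": "0.1 -0.08 -0.8 0;0 0 -0.8 0;0 0 -0.8 0;0 0 -0.8 0;0 0 -0.8 0;0 0 -0.8 0;0 0 -0.8 0;0 0 -0.8 0;0 0 0 0;0 0 0 0"}}

```text
time_s: 4.32
tcp_pos: [0.564, -0.375, 0.0285]
ee_rot: [[0.915, -0.403, -0.0], [-0.403, -0.915, -0.0], [0.0, 0.0, -1.0]]
wrist_force: [0.4, 0.2, 1.4]
gripper_width: 1.001
gripper_force: 0.0
```

Call:
{"api": "move_arm", "payload": {"targets": "0 0 0 0;0 0 0 0;0 0 0 0;0 0 0 0;0 0 0 0;0 0 0 0;0 0 0 0;0 0 0 0", "gripper": 50}}

```text
time_s: 4.98
tcp_pos: [0.5642, -0.3758, 0.0283]
ee_rot: [[0.915, -0.404, 0.001], [-0.404, -0.915, -0.0], [0.001, 0.0, -1.0]]
wrist_force: [-0.5, 0.4, 3.9]
gripper_width: 0.68
gripper_force: 30.0
```

Call:
{"api": "move_arm", "payload": {"targets": "0 0 0.9 0;0 0 0.9 -1;0 0 0.9 -1;0 0 0.9 -1;0 0 0.9 -1;0 0 0.9 -1;0 0 0 -1"}}

```text
time_s: 5.57
tcp_pos: [0.566, -0.3772, 0.1677]
ee_rot: [[0.587, -0.809, 0.008], [-0.809, -0.587, -0.005], [0.008, -0.003, -1.0]]
wrist_force: [0.7, -0.2, 0.8]
gripper_width: 0.679
gripper_force: 30.0
```

Call:
{"api": "move_arm", "payload": {"targets": "-0.08 0.98 0 -1;-0.08 0.98 0 -1;-0.08 0.98 0 -1;-0.08 0.98 0 -1;-0.08 0.98 0 -1;-0.08 0.98 0 -1;-0.08 0.98 0 -1;-0.08 0.98 0 -1;-0.08 0.98 0 -0.8;0 0 0 0"}}

```text
time_s: 6.4
tcp_pos: [0.5449, -0.152, 0.1618]
ee_rot: [[-0.135, -0.991, -0.002], [-0.991, 0.135, 0.001], [-0.001, 0.002, -1.0]]
wrist_force: [-1.1, -0.2, -2.1]
gripper_width: 0.678
gripper_force: 30.0
```

```bash
python3 -c "
from h import *
np.set_printoptions(precision=4,suppress=True)
print(sense()['tcp_pos'],sense()['ee_rot'],sense()['joints'],sense()['wrist_force'])
snap('wrist','w2');snap('side','s2')
w=cv2.imread('pics/w2.png');s=cv2.imread('pics/s2.png')
cv2.imwrite('pics/c4.png',np.hstack([cv2.resize(w,(440,330)),cv2.resize(s[200:365,250:430],(360,330))]))"
```

```text
[ 0.5449 -0.152   0.1618] [[-0.1351 -0.9908 -0.0018]
 [-0.9908  0.1351  0.0013]
 [-0.0011  0.0019 -1.    ]] [  0.7753  19.3113 -12.9606  -0.0908 -57.8288  -8.4938] [-1.0585 -0.2021 -2.1114]
{'fx': 347.8144527400151, 'fy': 347.8144527400151, 'cx': 319.60022321065816, 'cy': 240.19860083888346, 'hand_eye': array([[ 0.0003,  0.9659,  0.2591,  0.0722],
       [ 1.    , -0.0002, -0.0004, -0.0013],
       [-0.0004,  0.2591, -0.9659, -0.1628],
       [ 0.    ,  0.    ,  0.    ,  1.    ]])}
{'fx': 470.2288980324566, 'fy': 470.2288980324566, 'cx': 324.9615080929166, 'cy': 231.7495328616454, 'world_from_camera': array([[ 0.9709,  0.185 , -0.1518,  0.3731],
       [-0.2392,  0.728 , -0.6425, -0.7718],
       [-0.0084,  0.6601,  0.7511,  1.0165],
       [ 0.    ,  0.    ,  0.    ,  1.    ]])}
```

View pics/c4.png

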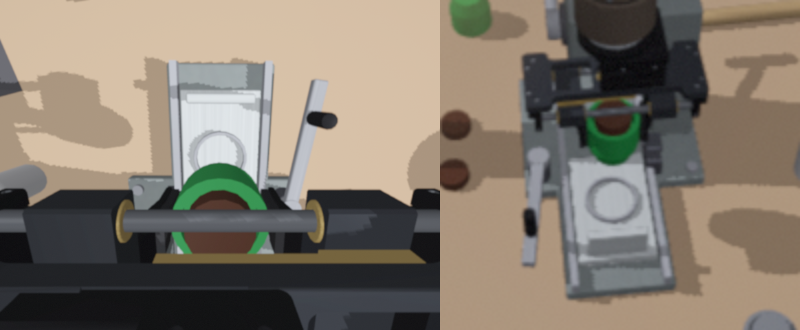

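```bash
python3 -c "
from h import *
np.set_printoptions(precision=4,suppress=True)
k=640/440
print(atz('w2',216.5*k,152*k,.042),atz('s2',336.5,299.5,.042),atz('t0',355.7,257.8,.042),tri(('w2',216.5*k,152*k),('s2',336.5,299.5),('t0',355.7,257.8)))
print('w1 rim',atz('w1',318.5,227.5,.06))
print('pegtop',atz('w2',323*k,121*k,.1),'tab top',atz('w2',222*k,97*k,.075))
for p in ([.5465,-.156,.042],): print(proj('w2',np.array(p))/k)
"
```

```text
[ 0.548  -0.1652  0.042 ] [ 0.5446 -0.1596  0.042 ] [ 0.5471 -0.1562  0.042 ] [ 0.5471 -0.1591  0.0367]
w1 rim [ 0.5655 -0.3768  0.06  ]
pegtop [ 0.4437 -0.193   0.1   ] tab top [ 0.5334 -0.2271  0.075 ]
[218.7393 159.2158]
```

Call:
{"api": "move_arm", "payload": {"targets": "0.06 -0.4 0 0;0 0 -0.5 0;0 0 -0.6 0;0 0 -0.6 0;0 0 -0.6 0;0 0 -0.6 0;0 0 -0.5 0;0 0 0 0;0 0 0 0;0 0 0 0"}}

```text
time_s: 7.33
tcp_pos: [0.5481, -0.1664, 0.0781]
ee_rot: [[-0.137, -0.991, 0.001], [-0.991, 0.137, -0.0], [0.0, -0.001, -1.0]]
wrist_force: [0.6, -0.1, -1.2]
gripper_width: 0.68
gripper_force: 30.0
```

Call:
{"api": "move_arm", "payload": {"targets": "0 0 -0.15 0;0 0 -0.15 0;0 0 -0.1 0;0 0 0 0;0 0 0 0"}}

```text
time_s: 7.75
tcp_pos: [0.5481, -0.1658, 0.0699]
ee_rot: [[-0.135, -0.991, 0.002], [-0.991, 0.135, -0.001], [0.001, -0.002, -1.0]]
wrist_force: [-1.8, -0.4, 8.3]
gripper_width: 0.68
gripper_force: 30.0
```

Call:
{"api": "move_arm", "payload": {"targets": "0 0 0.3 0;-0.05 0.2 0 0;0 0 0 0;0 0 -0.2 0;0 0 -0.2 0;0 0 -0.1 0;0 0 0 0;0 0 0 0"}}

```text
time_s: 8.42
tcp_pos: [0.5456, -0.1603, 0.0623]
ee_rot: [[-0.136, -0.991, -0.002], [-0.991, 0.136, -0.0], [0.0, 0.002, -1.0]]
wrist_force: [-2.0, 0.3, 1.9]
gripper_width: 0.679
gripper_force: 30.0
```

Call:
{"api": "move_arm", "payload": {"targets": "0 0 -0.03 0;0 0 0 0;0 0 0 0"}}

```text
time_s: 8.67
tcp_pos: [0.5456, -0.1603, 0.0622]
ee_rot: [[-0.136, -0.991, -0.001], [-0.991, 0.136, -0.0], [0.0, 0.001, -1.0]]
wrist_force: [-3.0, 1.5, 6.3]
gripper_width: 0.677
gripper_force: 30.0
```

Call:
{"api": "move_arm", "payload": {"targets": "0 0 0 0;0 0 0 0;0 0 0 0;0 0 0 0;0 0 0 0;0 0 0 0", "gripper": 87}}

```text
time_s: 9.17
tcp_pos: [0.5462, -0.1603, 0.0616]
ee_rot: [[-0.136, -0.991, -0.0], [-0.991, 0.136, -0.0], [0.0, 0.0, -1.0]]
wrist_force: [-0.6, -0.5, -0.1]
gripper_width: 0.978
gripper_force: 0.0
```

Call:
{"api": "move_arm", "payload": {"targets": "0 0 0.5 0;0 0 1 0;0 0 1 0;0 0 1 0;0 0 1 0;0 -0.5 1 0;0 -1 0.5 0;0 -1 0 0;0 -1 0 0;0 0 0 0"}}

```text
time_s: 10.0
tcp_pos: [0.5461, -0.2509, 0.2118]
ee_rot: [[-0.14, -0.99, 0.001], [-0.99, 0.14, -0.001], [0.001, -0.001, -1.0]]
wrist_force: [-0.2, 0.5, 0.4]
gripper_width: 0.998
gripper_force: 0.0
```

```bash
python3 -c "
from h import *
np.set_printoptions(precision=4,suppress=True)
print(sense()['tcp_pos'],sense()['joints'])
snap('wrist','w3');snap('side','s3');snap('top','t3')
w=cv2.imread('pics/w3.png');s=cv2.imread('pics/s3.png');t=cv2.imread('pics/t3.png')
cv2.imwrite('pics/c5.png',np.hstack([cv2.resize(w,(440,330)),cv2.resize(s[200:365,250:430],(360,330))]))"
```

```text
[ 0.5461 -0.2509  0.2118] [ -9.2338  20.1098  -4.0864   0.0452 -65.7618   1.1942]
{'fx': 347.8144527400151, 'fy': 347.8144527400151, 'cx': 319.60022321065816, 'cy': 240.19860083888346, 'hand_eye': array([[ 0.0003,  0.9659,  0.2591,  0.0722],
       [ 1.    , -0.0002, -0.0004, -0.0013],
       [-0.0003,  0.2591, -0.9659, -0.1628],
       [ 0.    ,  0.    ,  0.    ,  1.    ]])}
{'fx': 470.2288980324566, 'fy': 470.2288980324566, 'cx': 324.9615080929166, 'cy': 231.7495328616454, 'world_from_camera': array([[ 0.9709,  0.185 , -0.1518,  0.3731],
       [-0.2392,  0.728 , -0.6425, -0.7718],
       [-0.0084,  0.6601,  0.7511,  1.0165],
       [ 0.    ,  0.    ,  0.    ,  1.    ]])}
{'fx': 537.1111743712643, 'fy': 537.1111743712643, 'cx': 316.64086473807686, 'cy': 244.63607785644618, 'world_from_camera': array([[ 0.0063,  0.9923, -0.1236,  0.4125],
       [-1.    ,  0.0065,  0.0008, -0.0567],
       [ 0.0016,  0.1236,  0.9923,  1.3855],
       [ 0.    ,  0.    ,  0.    ,  1.    ]])}
```

View pics/c5.png

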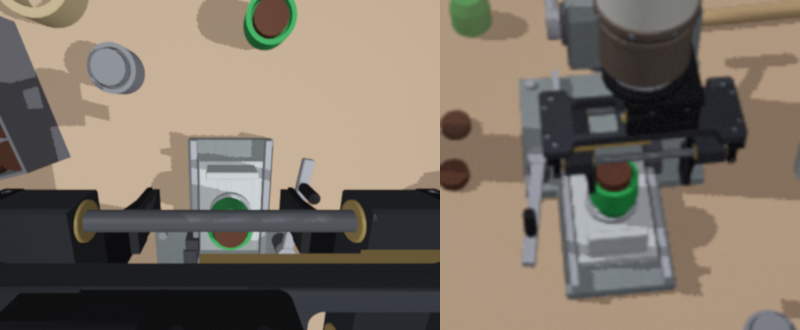

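The side crop shows the cap upright in the nest at about (613,185), clear of the gripper. Next I push the tab.

Call:
{"api": "move_arm", "payload": {"targets": "-0.6 -0.9 0 0;0 0 -0.5 0;0 0 -0.8 0;0 0 -0.8 0;0 0 -0.8 0;0 0 -0.8 0;0 0 -0.8 0;0 0 -0.8 0;0 0 -0.8 0;0 0 0 0", "gripper": 0}}

```text
time_s: 10.98
tcp_pos: [0.5284, -0.2681, 0.0551]
ee_rot: [[-0.136, -0.991, -0.008], [-0.991, 0.136, 0.003], [-0.002, 0.009, -1.0]]
wrist_force: [-0.5, -0.0, -1.7]
gripper_width: 0.329
gripper_force: 0.0
```

Call:
{"api": "move_arm", "payload": {"targets": "0 0 0 0;0 0 0 0;0.03 0.2 0 0;0.03 0.2 0 0;0.03 0.2 0 0;0.03 0.2 0 0"}}

```text
time_s: 11.48
tcp_pos: [0.5346, -0.2496, 0.0601]
ee_rot: [[-0.136, -0.991, 0.001], [-0.991, 0.136, -0.0], [0.0, -0.001, -1.0]]
wrist_force: [0.4, 0.3, -0.3]
gripper_width: 0.009
gripper_force: 0.0
```

Call:
{"api": "move_arm", "payload": {"targets": "0.01 0.1 -0.1 0;0.02 0.15 -0.1 0;0.03 0.2 0 0;0.04 0.3 0 0;0.04 0.3 0 0;0.04 0.3 0 0;0.04 0.3 0 0;0.04 0.3 0 0;0.04 0.3 0 0;0.04 0.3 0 0"}}

```text
time_s: 12.32
tcp_pos: [0.5428, -0.1857, 0.0543]
ee_rot: [[-0.136, -0.991, 0.0], [-0.991, 0.136, -0.0], [0.0, -0.0, -1.0]]
wrist_force: [-0.1, -2.8, -1.9]
gripper_width: 0.009
gripper_force: 1.3
```

Call:
{"api": "move_arm", "payload": {"targets": "0.04 0.3 0 0;0.04 0.3 0 0;0.04 0.3 0 0;0.04 0.3 0 0;0.04 0.3 0 0;0.04 0.3 0 0;0.04 0.3 0 0;0.04 0.25 0 0;0.03 0.2 0 0;0.02 0.15 0 0"}}

```text
time_s: 13.15
tcp_pos: [0.5522, -0.1183, 0.0545]
ee_rot: [[-0.136, -0.991, 0.0], [-0.991, 0.136, -0.0], [-0.0, -0.0, -1.0]]
wrist_force: [0.5, -2.4, -0.6]
gripper_width: 0.005
gripper_force: 1.1
```

Being pushed at about 2.5 N; going on to the stop slowly.

Call:
{"api": "move_arm", "payload": {"targets": "0.02 0.15 0 0;0.02 0.15 0 0;0.02 0.15 0 0;0.02 0.15 0 0;0.02 0.12 0 0;0.01 0.1 0 0;0.01 0.08 0 0;0 0 0 0"}}

```text
time_s: 13.82
tcp_pos: [0.5544, -0.0959, 0.0541]
ee_rot: [[-0.136, -0.991, -0.001], [-0.991, 0.136, 0.0], [-0.0, 0.001, -1.0]]
wrist_force: [0.2, -0.4, 0.5]
gripper_width: 0.007
gripper_force: 0.0
```

Call:
{"api": "move_arm", "payload": {"targets": "0.01 0.08 0 0;0.01 0.08 0 0;0.01 0.08 0 0;0 0 0 0"}}

```text
time_s: 14.15
tcp_pos: [0.5546, -0.0929, 0.0541]
ee_rot: [[-0.136, -0.991, -0.003], [-0.991, 0.136, -0.003], [0.004, 0.002, -1.0]]
wrist_force: [0.2, -11.5, -0.1]
gripper_width: 0.0
gripper_force: 5.9
```

Call:
{"api": "move_arm", "payload": {"targets": "-0.03 -0.2 0 0;-0.07 -0.5 0 0;-0.12 -0.9 0 0;-0.12 -0.9 0.5 0;-0.5 -0.9 1 0;-0.5 -0.3 1 0;0 0 0 0;0 0 0 0"}}

```text
time_s: 14.82
tcp_pos: [0.5223, -0.1837, 0.1183]
ee_rot: [[-0.138, -0.99, 0.003], [-0.99, 0.138, 0.0], [-0.001, -0.003, -1.0]]
wrist_force: [-0.4, 0.2, -0.4]
gripper_width: 0.007
gripper_force: 0.0
```

```bash
python3 -c "
from h import *
np.set_printoptions(precision=4,suppress=True)
print(sense()['tcp_pos'])
snap('wrist','w4');snap('side','s4')
w=cv2.imread('pics/w4.png');s=cv2.imread('pics/s4.png')
cv2.imwrite('pics/c6.png',np.hstack([cv2.resize(w,(440,330)),cv2.resize(s[200:365,250:430],(360,330))]))
"
```

```text
[ 0.5223 -0.1837  0.1183]
{'fx': 347.8144527400151, 'fy': 347.8144527400151, 'cx': 319.60022321065816, 'cy': 240.19860083888346, 'hand_eye': array([[ 0.0003,  0.9659,  0.2591,  0.0722],
       [ 1.    , -0.0002, -0.0004, -0.0013],
       [-0.0004,  0.2591, -0.9659, -0.1628],
       [ 0.    ,  0.    ,  0.    ,  1.    ]])}
{'fx': 470.2288980324566, 'fy': 470.2288980324566, 'cx': 324.9615080929166, 'cy': 231.7495328616454, 'world_from_camera': array([[ 0.9709,  0.185 , -0.1518,  0.3731],
       [-0.2392,  0.728 , -0.6425, -0.7718],
       [-0.0084,  0.6601,  0.7511,  1.0165],
       [ 0.    ,  0.    ,  0.    ,  1.    ]])}
```

View pics/c6.png

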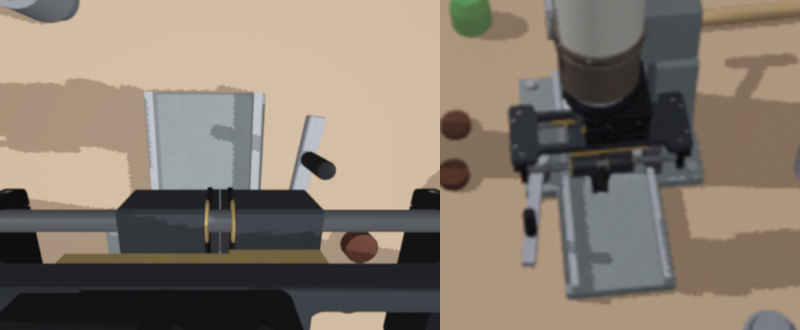

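```bash
python3 -c "
from h import *
np.set_printoptions(precision=4,suppress=True)
k=640/440
print(tri(('w4',328*k,170*k),('s4',295,306),('t0',371.8,300)),atz('w4',328*k,170*k,.102),atz('s4',295,306,.102),atz('t0',371.8,300,.102))
"
```

```text
[ 0.4386 -0.1911  0.1018] [ 0.4373 -0.1924  0.102 ] [ 0.438  -0.1911  0.102 ] [ 0.4405 -0.1897  0.102 ]
```

Call:
{"api": "move_arm", "payload": {"targets": "-0.5 -0.1 0 0;-0.8 -0.1 0 0;-0.8 -0.1 0 0;-0.8 0 0 0;-0.44 0 0 0;0 0 0 0;0 0 -0.5 0;0 0 -0.6 0;0 0 -0.5 0;0 0 -0.4 0", "gripper": 60}}

```text
time_s: 15.75
tcp_pos: [0.4397, -0.1902, 0.0656]
ee_rot: [[-0.135, -0.991, -0.0], [-0.991, 0.135, -0.0], [0.0, 0.0, -1.0]]
wrist_force: [0.4, 0.2, 0.0]
gripper_width: 0.649
gripper_force: 0.0
```

Call:
{"api": "move_arm", "payload": {"targets": "0 0 0 0;0 0 0 0;0 0 0 0;0 0 0 0;0 0 0 0;0 0 0 0;0 0 0 0", "gripper": 10}}

```text
time_s: 16.33
tcp_pos: [0.4389, -0.1905, 0.0672]
ee_rot: [[-0.136, -0.991, 0.001], [-0.991, 0.136, -0.0], [-0.0, -0.001, -1.0]]
wrist_force: [0.2, 0.9, -0.0]
gripper_width: 0.248
gripper_force: 0.0
```

```bash
python3 -c "
from h import *
p=np.array([.468,-.0855]);c=np.array([.4389,-.1905]);a0=np.arctan2(*(c-p)[::-1]);r=np.linalg.norm(c-p);print(r,np.degrees(a0))
a=np.linspace(a0,np.radians(-7.5),21);q=p+r*np.c_[np.cos(a),np.sin(a)];d=np.diff(np.round((q-q[0])/.025,2),axis=0)
print(np.round(d,2).tolist(),q[10],q[-1])"
```

```text
0.10895783588159229 -105.49033309085873
[[0.36, -0.08], [0.37, -0.06], [0.37, -0.02], [0.38, 0.01], [0.37, 0.05], [0.36, 0.07], [0.36, 0.1], [0.35, 0.14], [0.33, 0.16], [0.32, 0.2], [0.3, 0.21], [0.28, 0.25], [0.26, 0.27], [0.24, 0.28], [0.21, 0.31], [0.18, 0.32], [0.16, 0.34], [0.13, 0.35], [0.09, 0.36], [0.07, 0.37]] [ 0.52814552 -0.17635332] [ 0.57602569 -0.09972185]
```

Call:
{"api": "move_arm", "payload": {"targets": "0 0 0 0;0 0 0 0;0 0 0 0"}}

```text
time_s: 16.58
tcp_pos: [0.4385, -0.1905, 0.067]
ee_rot: [[-0.136, -0.991, -0.0], [-0.991, 0.136, -0.0], [0.0, 0.0, -1.0]]
wrist_force: [-0.4, -0.1, 3.1]
gripper_width: 0.172
gripper_force: 30.0
```

Call:
{"api": "move_arm", "payload": {"targets": "0.36 -0.08 0 0;0.37 -0.06 0 0;0.37 -0.02 0 0;0.38 0.01 0 0;0.37 0.05 0 0;0.36 0.07 0 0;0.36 0.1 0 0;0.35 0.14 0 0;0.33 0.16 0 0;0.32 0.2 0 0"}}

```text
time_s: 17.42
tcp_pos: [0.528, -0.177, 0.0672]
ee_rot: [[-0.135, -0.991, -0.002], [-0.991, 0.135, -0.001], [0.002, 0.002, -1.0]]
wrist_force: [-3.9, -1.8, 6.3]
gripper_width: 0.173
gripper_force: 30.0
```

Call:
{"api": "move_arm", "payload": {"targets": "0.3 0.21 0 0;0.28 0.25 0 0;0.26 0.27 0 0;0.24 0.28 0 0;0.21 0.31 0 0;0.18 0.32 0 0;0.16 0.34 0 0"}}

```text
time_s: 18.0
tcp_pos: [0.5687, -0.1274, 0.0673]
ee_rot: [[-0.135, -0.991, -0.002], [-0.991, 0.135, -0.002], [0.002, 0.002, -1.0]]
wrist_force: [-3.2, -3.0, 5.2]
gripper_width: 0.179
gripper_force: 30.0
```

Call:
{"api": "move_arm", "payload": {"targets": "0.13 0.35 0 0;0.09 0.36 0 0;0.05 0.25 0 0;0 0.1 0 0;0 0 0 0;0 0 0 0"}}

```text
time_s: 18.5
tcp_pos: [0.577, -0.1002, 0.0674]
ee_rot: [[-0.135, -0.991, 0.003], [-0.991, 0.135, -0.0], [-0.0, -0.003, -1.0]]
wrist_force: [1.9, -2.0, 3.1]
gripper_width: 0.17
gripper_force: 30.0
```

Call:
{"api": "move_arm", "payload": {"targets": "0 0.1 0 0;0 0.1 0 0;0 0 0 0"}}

```text
time_s: 18.75
tcp_pos: [0.5777, -0.096, 0.0674]
ee_rot: [[-0.135, -0.991, 0.005], [-0.991, 0.135, -0.001], [0.001, -0.005, -1.0]]
wrist_force: [4.6, -6.6, 2.2]
gripper_width: 0.17
gripper_force: 31.9
```

Call:
{"api": "move_arm", "payload": {"targets": "0 0.1 0 0;0 0.1 0 0;0 0 0 0"}}

```text
time_s: 19.0
tcp_pos: [0.5777, -0.0952, 0.0675]
ee_rot: [[-0.134, -0.991, 0.004], [-0.991, 0.134, -0.007], [0.006, -0.005, -1.0]]
wrist_force: [7.4, -22.0, -0.9]
gripper_width: 0.174
gripper_force: 40.7
```

Call:
{"api": "move_arm", "payload": {"targets": "0 -0.15 0 0;0 0 0 0"}}

```text
time_s: 19.17
tcp_pos: [0.5776, -0.0959, 0.0674]
ee_rot: [[-0.137, -0.991, 0.005], [-0.991, 0.137, -0.001], [0.001, -0.005, -1.0]]
wrist_force: [3.7, -9.6, 0.8]
gripper_width: 0.17
gripper_force: 32.9
```

Call:
{"api": "move_arm", "payload": {"targets": "0 0 0 0;0 0 0 0;0 0 0 0;0 0 0 0", "gripper": 28}}

```text
time_s: 19.5
tcp_pos: [0.579, -0.096, 0.0676]
ee_rot: [[-0.137, -0.991, 0.008], [-0.991, 0.137, -0.002], [0.001, -0.008, -1.0]]
wrist_force: [5.8, -10.9, -0.2]
gripper_width: 0.307
gripper_force: 4.9
```

Call:
{"api": "move_arm", "payload": {"targets": "0 0 0.2 0;0 0 0.5 0;0 0 0.6 0;0 -0.3 0.6 0;0 -0.8 0.5 0;0 -1 0.5 0;0 -1 0.5 0;0 -1 0.5 0;0 0 0 0"}}

```text
time_s: 20.25
tcp_pos: [0.576, -0.1994, 0.1658]
ee_rot: [[-0.141, -0.99, 0.003], [-0.99, 0.141, 0.0], [-0.001, -0.003, -1.0]]
wrist_force: [-0.0, -0.7, 1.2]
gripper_width: 0.321
gripper_force: 0.0
```

```bash
python3 -c "
from h import *
print(sense()['tcp_pos'])
snap('wrist','w5');snap('side','s5')
w=cv2.imread('pics/w5.png');s=cv2.imread('pics/s5.png')
cv2.imwrite('pics/c7.png',np.hstack([cv2.resize(w,(440,330)),cv2.resize(s[200:365,250:430],(360,330))]))
"
```

```text
[ 0.57603525 -0.19944109  0.16577252]
{'fx': 347.8144527400151, 'fy': 347.8144527400151, 'cx': 319.60022321065816, 'cy': 240.19860083888346, 'hand_eye': array([[ 3.39002979e-04,  9.65853094e-01,  2.59090110e-01,
         7.21975980e-02],
       [ 9.99999882e-01, -2.36933370e-04, -4.25180688e-04,
        -1.30115841e-03],
       [-3.49274990e-04,  2.59090224e-01, -9.65853060e-01,
        -1.62795418e-01],
       [ 0.00000000e+00,  0.00000000e+00,  0.00000000e+00,
         1.00000000e+00]])}
{'fx': 470.2288980324566, 'fy': 470.2288980324566, 'cx': 324.9615080929166, 'cy': 231.7495328616454, 'world_from_camera': array([[ 0.97094302,  0.18502809, -0.15177043,  0.37310624],
       [-0.23916377,  0.72801616, -0.64248982, -0.77178278],
       [-0.00838734,  0.66011899,  0.75111422,  1.01648364],
       [ 0.        ,  0.        ,  0.        ,  1.        ]])}
```

View pics/c7.png

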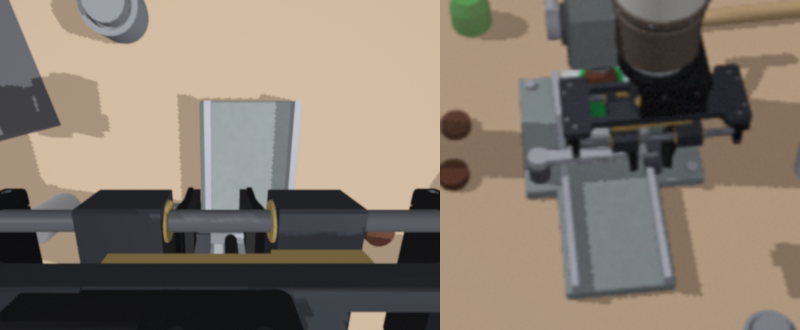

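The latch now lies across the track by the catch. I'm going round to the lever and will check the latch angle by image code on the way.

Call:
{"api": "move_arm", "payload": {"targets": "-0.9 0 1 0;-0.9 0 1 0;-0.9 0 1 0;-0.9 0 1 0;-0.9 0 1 0;-0.9 0 1 0;-0.9 0 1 0;-0.9 0 1 0;0 0.9 0 0;0 1 0 0", "gripper": 0}}

```text
time_s: 21.18
tcp_pos: [0.3945, -0.148, 0.3649]
ee_rot: [[-0.139, -0.99, 0.002], [-0.99, 0.139, 0.002], [-0.002, -0.002, -1.0]]
wrist_force: [0.2, 0.3, -0.7]
gripper_width: 0.001
gripper_force: 0.0
```

Call:
{"api": "move_arm", "payload": {"targets": "0 1 0 0;0 1 0 0;0 1 0 0;0 1 0 0;0 1 0 0;0 1 0 0;0 1 0 0;0 1 0 0;0 0 0 0;0 0 0 0"}}

```text
time_s: 22.02
tcp_pos: [0.3945, 0.0526, 0.3629]
ee_rot: [[-0.133, -0.991, -0.003], [-0.991, 0.133, -0.0], [0.001, 0.003, -1.0]]
wrist_force: [0.4, -0.6, -0.4]
gripper_width: 0.006
gripper_force: 0.0
```

```bash
python3 -c "
from h import *
np.set_printoptions(precision=4,suppress=True)
print(sense()['tcp_pos'])
snap('top','t6');snap('side','s6')
# expected peg/pin pixels for a closed latch and dark blob search near it
p=np.array([.468,-.0855])
for f in('t6','s6'):
  im=cv2.imread('pics/%s.png'%f)
  for ang in(-8,-12):
    a=np.radians(ang);q=p+.11*np.array([np.cos(a),np.sin(a)]);print(f,ang,'peg base/top',proj(f,np.array([*q,.06])),proj(f,np.array([*q,.102])))
  g=im.max(2).astype(int);a=np.radians(-8);q=p+.11*np.array([np.cos(a),np.sin(a)]);u,v=proj(f,np.array([*q,.09])).astype(int)
  m=(g<45).astype(np.uint8);m2=np.zeros_like(m);m2[v-25:v+25,u-30:u+30]=m[v-25:v+25,u-30:u+30]
  n,l,st,c=cv2.connectedComponentsWithStats(m2);print([(st[i].tolist(),c[i].round(1).tolist()) for i in range(1,n) if st[i][4]>8])
  print(g[v-16:v+16:2,u-24:u+24:2])
"
```

```text
[0.3945 0.0526 0.3629]
{'fx': 537.1111743712643, 'fy': 537.1111743712643, 'cx': 316.64086473807686, 'cy': 244.63607785644618, 'world_from_camera': array([[ 0.0063,  0.9923, -0.1236,  0.4125],
       [-1.    ,  0.0065,  0.0008, -0.0567],
       [ 0.0016,  0.1236,  0.9923,  1.3855],
       [ 0.    ,  0.    ,  0.    ,  1.    ]])}
{'fx': 470.2288980324566, 'fy': 470.2288980324566, 'cx': 324.9615080929166, 'cy': 231.7495328616454, 'world_from_camera': array([[ 0.9709,  0.185 , -0.1518,  0.3731],
       [-0.2392,  0.728 , -0.6425, -0.7718],
       [-0.0084,  0.6601,  0.7511,  1.0165],
       [ 0.    ,  0.    ,  0.    ,  1.    ]])}
t6 -8 peg base/top [333.9428 244.9919] [334.5276 242.8492]
t6 -12 peg base/top [336.9822 245.5437] [337.665  243.4184]
[([316, 220, 3, 6, 13], [317.3, 222.9]), ([331, 240, 7, 8, 40], [334.4, 243.2])]
[[ 81  48  42  42  61  87  89  86  87  87  91  79  73  75  77  78  86  89
   96 122 121 121 121 121]
 [ 78  44  86  84  85  85  88  87  89  90  90  78  72  76  52  51  78  90
  120 121 121 122 121 120]
 [ 77  58 116 112 153 154 140 122 101  88  83  74  74  55  54  52
[... 2427 characters left out ...]
28 122 117 115 115 116 115 113 113  95  22  20  57 189 140 133  89
   91  91  90  91  95  99]
 [122 115 115 115 113 114 114 115 113 113  97  24  22  69 189 157 121  78
   86  85  86 117 127 134]
 [124 114 115 116 115 118 119 115 117 129 112  24  16  51 141 155 140  86
   62  65  78 121 133 134]
 [154 151 153 156 158 163 163 162 163 162 138  24  16  49 121 122 121  81
   61  61  59 114 135 134]
 [163 163 163 163 162 162 162 159 161 162 161 128  70 114 120 114 112  97
   85  89  66 121 136 135]
 [155 150 140 134 124 122 118 113 111 102  99  94  93  92 100  99  92  78
   75  69  60 100 105 112]
 [ 94  95 101 103 109  93  95  89 101  97 105 102 101  97  97  99  86  53
   62  61  62  90  99 100]]
```

Latch peg found at the closed position in both views (about -8 deg, the press's own yaw). Now the lever.

Call:
{"api": "move_arm", "payload": {"targets": "0.8 0.6 0 0;0.8 0.6 0 0;0.8 0.6 0 0;0.8 0.6 0 0;0.8 0.6 0 0;0.8 0.6 0 0;0.8 0.54 0 0;0 0 -1 0;0 0 -0.9 0;0 0 0 0"}}

```text
time_s: 22.95
tcp_pos: [0.5333, 0.1531, 0.311]
ee_rot: [[-0.138, -0.99, -0.011], [-0.99, 0.138, -0.004], [0.005, 0.01, -1.0]]
wrist_force: [0.0, -0.5, -1.0]
gripper_width: 0.003
gripper_force: 0.0
```

Call:
{"api": "move_arm", "payload": {"targets": "0 0 -0.3 0;0 0 -0.3 0;0 0 -0.2 0;0 0 0 0"}}

```text
time_s: 23.28
tcp_pos: [0.5358, 0.1545, 0.2976]
ee_rot: [[-0.136, -0.991, 0.002], [-0.991, 0.136, 0.001], [-0.001, -0.002, -1.0]]
wrist_force: [-0.8, -0.1, 3.3]
gripper_width: 0.01
gripper_force: 1.4
```

Call:
{"api": "move_arm", "payload": {"targets": "0.02 0.15 -0.32 0;0.02 0.15 -0.33 0;0.02 0.12 -0.34 0;0.02 0.12 -0.34 0;0.01 0.09 -0.35 0;0.01 0.09 -0.35 0;0.01 0.05 -0.35 0;0.01 0.05 -0.35 0;0 0.02 -0.36 0;0 0.02 -0.36 0"}}

```text
time_s: 24.12
tcp_pos: [0.5405, 0.1782, 0.213]
ee_rot: [[-0.135, -0.991, 0.007], [-0.991, 0.135, 0.005], [-0.006, -0.006, -1.0]]
wrist_force: [0.4, 3.4, 4.3]
gripper_width: 0.004
gripper_force: 2.5
```

Call:
{"api": "move_arm", "payload": {"targets": "0 -0.02 -0.36 0;0 -0.02 -0.36 0;-0.01 -0.05 -0.35 0;-0.01 -0.05 -0.35 0;-0.01 -0.09 -0.35 0;-0.01 -0.09 -0.35 0;0 0 0 0"}}

```text
time_s: 24.7
tcp_pos: [0.5388, 0.1689, 0.1579]
ee_rot: [[-0.136, -0.991, 0.004], [-0.991, 0.136, 0.002], [-0.002, -0.003, -1.0]]
wrist_force: [1.4, 3.3, 4.9]
gripper_width: 0.005
gripper_force: 2.1
```

Call:
{"api": "move_arm", "payload": {"targets": "0 -0.1 -0.3 0;0 -0.1 -0.3 0;0 0 -0.2 0;0 0 0 0"}}

```text
time_s: 25.03
tcp_pos: [0.5384, 0.1636, 0.1413]
ee_rot: [[-0.135, -0.991, 0.003], [-0.991, 0.135, 0.001], [-0.001, -0.003, -1.0]]
wrist_force: [-4.8, 2.4, 14.9]
gripper_width: 0.005
gripper_force: 8.0
```

Call:
{"api": "move_arm", "payload": {"targets": "0 0 -0.1 0;0 0 -0.1 0;0 0 0 0;0 0 0 0"}}

```text
time_s: 25.37
tcp_pos: [0.5385, 0.1634, 0.1404]
ee_rot: [[-0.133, -0.991, 0.006], [-0.991, 0.133, 0.0], [-0.001, -0.005, -1.0]]
wrist_force: [-12.5, 2.2, 35.8]
gripper_width: 0.003
gripper_force: 17.4
```

Firmly at the stop. I'm letting the lever rise with the tool.

Call:
{"api": "move_arm", "payload": {"targets": "0 0 0.2 0;0 0.05 0.35 0;0 0.1 0.35 0;0.01 0.09 0.35 0;0.01 0.09 0.35 0;0.01 0.05 0.35 0;0.01 0.05 0.35 0;0 0.02 0.36 0;0 0.02 0.36 0;0 0 0.36 0"}}

```text
time_s: 26.2
tcp_pos: [0.5373, 0.1738, 0.2172]
ee_rot: [[-0.137, -0.991, -0.003], [-0.991, 0.137, -0.002], [0.002, 0.003, -1.0]]
wrist_force: [0.3, -2.1, 3.4]
gripper_width: 0.003
gripper_force: 1.4
```

Call:
{"api": "move_arm", "payload": {"targets": "0 -0.02 0.36 0;0 -0.05 0.36 0;-0.01 -0.05 0.36 0;-0.01 -0.09 0.36 0;-0.01 -0.09 0.36 0;-0.02 -0.12 0.35 0;-0.02 -0.12 0.35 0;0 -0.1 0.35 0;0 0 0.4 0;0 0 0.5 0"}}

```text
time_s: 27.03
tcp_pos: [0.5364, 0.1589, 0.3109]
ee_rot: [[-0.136, -0.991, -0.001], [-0.991, 0.136, 0.001], [-0.0, 0.001, -1.0]]
wrist_force: [0.1, 0.9, 0.1]
gripper_width: 0.007
gripper_force: 0.0
```

Call:
{"api": "move_arm", "payload": {"targets": "0 0 0.8 0;-0.5 0 1 0;-1 0 0.5 0;-1 0 0 0;-1 0 0 0;-1 0 0 0;0 0 0 0;0 0 0 0;0 0 0 0;0 0 0 0"}}

```text
time_s: 27.87
tcp_pos: [0.4248, 0.1591, 0.3681]
ee_rot: [[-0.136, -0.991, -0.0], [-0.991, 0.136, 0.0], [0.0, 0.0, -1.0]]
wrist_force: [-0.8, -0.1, -0.3]
gripper_width: 0.001
gripper_force: 0.0
```

```bash
python3 -c "
from h import *
s=sense();print(s['tcp_pos'],s['time_s'],s['wrist_force'])
snap('top','t7');snap('side','s7')
for a,b,pts in(('t0','t7',((213,251),)),('s0','s7',((300,142),))):
  A=cv2.cvtColor(cv2.imread('pics/%s.png'%a),6);B=cv2.cvtColor(cv2.imread('pics/%s.png'%b),6)
  for u,v in pts:
    T=A[v-18:v+18,u-12:u+12];S=B[v-50:v+50,u-40:u+40];r=cv2.matchTemplate(S,T,5);_,m,_,l=cv2.minMaxLoc(r);print(b,'bar shift',l[0]-28,l[1]-32,m)
for f in('t7','s7'):
  im=cv2.imread('pics/%s.png'%f);g=im.max(2);u,v=proj(f,np.array([.577,-.101,.09])).astype(int)
  m=np.zeros_like(g);m[v-12:v+12,u-10:u+10]=(g[v-12:v+12,u-10:u+10]<45)
  n,l,st,c=cv2.connectedComponentsWithStats(m);print(f,[(st[i].tolist(),c[i]) for i in range(1,n) if st[i][4]>15])
# disturbed objects: difference near caps/dome
for p in((.4648,-.404),(.5689,.3611),(.4623,.3785)):
  u,v=proj('t0',np.array([*p,.06])).astype(int);print(np.abs(cv2.imread('pics/t0.png')[v-10:v+10,u-10:u+10].astype(int)-cv2.imread('pics/t7.png')[v-10:v+10,u-10:u+10]).mean())
"
```

```text
[0.42477446 0.1590979  0.3680535 ] 27.8667 [-0.7690457  -0.08134057 -0.27478279]
{'fx': 537.1111743712643, 'fy': 537.1111743712643, 'cx': 316.64086473807686, 'cy': 244.63607785644618, 'world_from_camera': array([[ 6.31056361e-03,  9.92314284e-01, -1.23582111e-01,
         4.12464039e-01],
       [-9.99978839e-01,  6.45752223e-03,  7.88637440e-04,
        -5.67230799e-02],
       [ 1.58061043e-03,  1.23574519e-01,  9.92334036e-01,
         1.38552939e+00],
       [ 0.00000000e+00,  0.00000000e+00,  0.00000000e+00,
         1.00000000e+00]])}
{'fx': 470.2288980324566, 'fy': 470.2288980324566, 'cx': 324.9615080929166, 'cy': 231.7495328616454, 'world_from_camera': array([[ 0.97094302,  0.18502809, -0.15177043,  0.37310624],
       [-0.23916377,  0.72801616, -0.64248982, -0.77178278],
       [-0.00838734,  0.66011899,  0.75111422,  1.01648364],
       [ 0.        ,  0.        ,  0.        ,  1.        ]])}
t7 bar shift 1 -3 0.6703905463218689
s7 bar shift 0 0 0.8801309466362
t7 [([331, 240, 7, 8, 40], array([334.35, 243.2 ]))]
s7 [([341, 263, 5, 13, 51], array([342.54901961, 269.31372549]))]
3.3516666666666666
15.7575
35.03916666666667
```

```bash
python3 -c "
from station import *
print(finish_job())"
```

```text
the job is handed in; nothing more can be done
None
```

I handed the job in: the cap is in the nest, the shuttle is home and latched, I pressed the insert with the lever at its stop, and the lever is back up. The hand-in gave no verdict, and I did not measure the insert's final height.

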